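# Open the fume extractor's filter bay

### The arm

A 6-joint arm with a two-finger parallel gripper is mounted at the origin on the work surface. World frame = base frame: x ahead of the robot, y to its left, z up, the work surface at z = 0. Lengths are in mm, angles in rad, forces in N, time in s.
With the tool pointing down it reaches from about 400 to 925 mm from the base axis. Payload 12.5 kg.
Tool frame: the origin (TCP) lies at the very end of the fingers, on their centre line; the grasp point (between the pads) lies 19 mm behind it; z points along the fingers, y is the line along which they close (so a half turn about z gives the same grasp; the last joint's range is limited). The gripper opens to 95 mm and grips with 3 to 60 N. Pads are 20 mm wide; open, the fingers measure 119 mm over their backs; the gripper's body (75 mm by 180 mm) begins 59 mm behind the grasp point.
Start: joints at [-1.369, 0.491, 1.559, -0, 1.092, -0.106], TCP at [189.375, -595.637, 214.661] pointing down, gripper open.
Joint ranges: [-3.1, 3.1], [-0.84, 2.19], [0.05, 2.79], [-1.13, 4.28], [0.06, 2.93], [-2.69, 2.69]. Speed limits (rad/s): [2.22, 2.22, 2.79, 3.14, 3.14, 3.14].

### API

Orientations are given as [roll, pitch, yaw] about the fixed x, y, z axes, in that order (R = Rz(yaw) Ry(pitch) Rx(roll)).
In Python, from cell import state, imaging, env, spot_in, mark_of gives the robot as it stands. The module is installed in compiled form; this text tells all that it offers.
- The arm moves only by the tool step_arm, never from a script. Its argument "increments" is a list of rows, each an object with "slide": the shift along the tool's x, y, z in m, a list of three; "roll": the turn about the tool's z in rad. A call has 1 to 5 rows; each row is the pose to reach, as a shift and turn from the pose commanded when the call began, along the tool's axes at that moment; what a row does not reach only later rows make up. A row lasts 1/8 s, in which the tool goes at most 62.5 mm and 10.7 degrees, less where a joint would pass 70% of its speed; a pose out of reach is approached as far as the arm can. A call with a gripper value outside its range is refused whole. "fingers" is the opening, from 0 (shut) to 1 (fully open), set as the call begins (left out, the last holds). The fingers move at their own pace and stop on an object; the grip force is fixed at half the most. Time passes only in rows, so rows that repeat a pose let the fingers close. It gives the time, the measured TCP pose, the force, the opening and the grip force at its end, in the units of the state.
- state(): the state, without advancing time (a new reading comes with each control period).
- imaging.read_camera(name): name is "side" or "top" or "wrist"; returns a dict with "color" (400x640x3 uint8, red, green, blue), "z_map" (400x640 float32, mm along the optical axis (not along the pixel's ray), 0 where there is no reading), "intrinsics" (3x3 intrinsics, pixels), "camera_from_world" (4x4, takes a point from world to camera coordinates). Camera axes: x right, y up, looking along -z (the intrinsics and any distortion apply to the point x, -y, -z); pixel columns grow to the right and rows downward; lengths in mm; the calibration is good to about 2 mm. A picture is of the moment at which its call begins.
- env.job_done(): hands the job in; it is judged then, once.
Trained networks look in the newest picture that a camera, given by its name, has taken for a name from the list of things; names that differ only in an ending like _2 or _b are one class to them, and where a whole thing is asked for, a point or a joint stands for the part that bears it (a point fixed in the world has none). Each returns a list of dicts, best first, with "confidence" (0 to 1); they miss things now and then, are a little off and sometimes report something else, mostly with a low value. They report only what shows in the picture. A call takes as long as a camera call. They do not tell look-alikes from the thing itself.
- spot_in(camera, target): "bbox" ([left, top, right, bottom] in pixels, round what is visible of it).
- mark_of(camera, target): "uv" ([column, row] in pixels: a listed point, or the origin of a listed thing).
The state is a dict: "t": time; "joints": joint angles; "qvel": joint speeds; "tau": joint torques, N m; "eef_pos": TCP position; "tcp_rot": TCP orientation; "ft_force": force on the tool from outside, world axes, zero at the start; "moment": the same for the moment, N m; "opening": opening from 0.0 (shut) to 1.0 (fully open); "grip_force": force on a finger pad.
Only numpy, scipy, OpenCV 4.12 (cv2) and the standard library are available. Lean on these libraries where they do the work, as an engineer would, in place of code of your own. Each camera call takes 0.05 s, during which the arm holds its last target. There are 200 camera calls.

### The job

The filter of the bench fume extractor is due for a change: open its filter bay. Press down the snap tab at the front of the filter cover, push the released cover straight back off its seat until it is clear of the rails and the whole filter lies open, and leave it lying flat on the deck behind. Only press and push it, never lift it, and leave everything else where it is.

Things in the scene. Friction and masses are not known exactly. Their poses are not given: they have to be found in the camera images.
- extractor: Bench fume extractor: heavy fixed light grey steel case, 400 long (x), 150 wide (y), 110 mm high to its flat top, on rubber feet. Origin: centre of its underside; x points from front (robot side) to back, z up. Top, front to back: filter bay under a sliding cover, flat deck, motor head (x from 125 to 200 mm, 45 mm higher than the deck).
- bay_back_edge (a point): Middle of the filter bay's back edge, on the case's top (extractor x = -55 mm). The open bay, 90 long, 76 mm wide, lies in front of it, the pleated filter 12 mm down; behind it the flat deck, 180 mm long between upstands 10 mm high, 103 mm apart. Rails beside the bay, their lips 10 to 15 mm above the top, end 10 mm behind this point.
- cover_nose (a point): Middle of the front end of the cover, at its underside; 130 mm in front of the bay's back edge when seated. Cover: loose dark grey plastic, 140 long, 100 mm wide, 0.25 kg; raised grilled body 110 long, 81 wide, 24 mm high, its upright front face 30 mm behind this point; side flanges 8.5 mm high under the rail lips. Slides only to the extractor's +x, 165 mm to the motor head.
- tab_pad (a point): Centre of the top of the snap tab's thumb pad (27 along x, 52 mm along y, level, 15.5 mm above the case's top), in front of the cover's raised body, whose front face is 16 mm behind this point and 8.5 mm higher. The tab's shoulders, 98 mm across, stand in front of the rail lips' ends and lock the cover.
- snap_tab (a joint): Snap tab: 0 up (locked), grows as the pad is pressed straight down, in m, to 0.008. Sprung: 2.5 N to start, 6 N fully down. From about 0.006 on the cover can be pushed back; the shoulders then run under the lips, which keep the tab down until the cover has left the rails, where it springs up.
- tape_roll: Bystander: roll of paper tape, 92 mm across, 24 high, lying beside the extractor's front on its right. Origin: centre of its underside.
- spare_filter: Bystander: spare filter cassette, 88 x 74 x 20 mm, lying beside the extractor on its left. Origin: centre of its underside.
- mixing_cup: Bystander: white mixing cup, 76 mm across, 85 high, standing beside the extractor on its right. Origin: centre of its underside.
- squeeze_bottle: Bystander: white bottle, 60 mm across, 170 high. Origin: centre of its underside.
- pigment_jar: Bystander: amber glass jar with black cap, 56 mm across, 65 high. Origin: centre of its underside.
- spreader: Bystander: spatula lying on the bench, on the right. Origin: under its middle.
- brush_pot: Bystander: white pot with brushes, 88 mm across, about 200 high with the brushes. Origin: centre of its underside.
Things that resemble listed ones, but are neither listed nor needed, are in the scene too. There is more than one size of the part that bears cover_nose; the job needs the largest.

How it is judged (in metres and radians):
On the way, in this order (a step that is already met when the one before it is completed fails the run):
1. the snap tab is pressed in while the cover is still on its seat (value of joint snap_tab above 0.0045 m and x of cover_nose in the frame of extractor below -0.175 m), for 0.05 s.
2. the cover has been pushed back over the deck, the bay wholly open (x of cover_nose in the frame of extractor above -0.055 m), for 0.1 s.
At the end, for the whole second after the job is handed in: The cover's front end is behind the bay's back edge (130 mm back from its seat), the cover flat on the deck between the upstands (nose within 8 mm of the middle and 5 mm of deck height, tilt under 0.06 rad) and its tab up again (x of cover_nose in the frame of extractor between -0.055 and -0.015 m and y of cover_nose in the frame of extractor between -0.008 and 0.008 m and z of cover_nose in the frame of extractor between 0.106 and 0.115 m and angle between cover_nose's own z axis and vertical below 0.06 rad and value of joint snap_tab below 0.0015 m); the robot touches nothing.
It fails at once if the cover is lifted or tipped (nose over 15 mm above the case's top, or tilt over 0.2 rad) (z of cover_nose in the frame of extractor above 0.125 m or angle between cover_nose's own z axis and vertical above 0.2 rad).
It fails at once if a bystander is moved more than 20 mm (distance of any of tape_roll, spare_filter, mixing_cup, squeeze_bottle, pigment_jar, spreader, brush_pot from where it was at the start of the episode above 0.02 m).
It also fails if it takes over 38 s, if anything falls off the work surface, if the arm or the gripper's body presses on something with over 40 N, if the wrist force passes 120 N, or if a joint passes its speed limit or range.

## Working session

There is one attempt and no reset: what is moved stays moved. The work goes in short steps, Python scripts to look and compute and a tool call to move; the robot and the scene stay as the last step left them, time stands still between calls to the robot, and variables do not carry over. Pictures are saved under pics/ and viewed, at most 10 in all, crops included, and the job is handed in when it is done.

Besides the shell and the picture viewer there is one more tool, called after "Emit:" as name([rows], argument=value, ...), one row to a line, values as JSON. step_arm: Moves the arm, as the interface text tells. Its arguments: {"type":"object","properties":{"increments":{"type":"array"},"fingers":{"type":"number"}},"required":["increments"]}

```bash
mkdir -p pics
cat > h.py <<'E'
import numpy as np, cv2
from cell import state, imaging, env, spot_in, mark_of
def w(im,u,v,r=2,z=None):
    K=np.array(im["intrinsics"]);T=np.linalg.inv(np.array(im["camera_from_world"]))
    if z is None:
        p=im["z_map"][int(v)-r:int(v)+r+1,int(u)-r:int(u)+r+1];p=p[p>0]
        if len(p)==0: return None
        d=np.median(p)
        c=np.array([(u-K[0,2])/K[0,0]*d,-(v-K[1,2])/K[1,1]*d,-d,1]);return (T@c)[:3]
    c=T[:3,:3]@np.array([(u-K[0,2])/K[0,0],-(v-K[1,2])/K[1,1],-1]);o=T[:3,3]
    return o+c*(z-o[2])/c[2]
def cloud(im):
    K=np.array(im["intrinsics"]);T=np.linalg.inv(np.array(im["camera_from_world"]))
    d=im["z_map"].astype(float);v,u=np.mgrid[:d.shape[0],:d.shape[1]]
    c=np.stack([(u-K[0,2])/K[0,0]*d,-(v-K[1,2])/K[1,1]*d,-d],-1)
    P=c@T[:3,:3].T+T[:3,3];P[d<=0]=np.nan;return P
E
python3 - <<'E'
from h import *
for c in ["top","side"]:
    im=imaging.read_camera(c);cv2.imwrite(f"pics/{c}.png",im["color"][:,:,::-1]);np.save(f"{c}.npy",im,allow_pickle=True)
    for t in ["extractor","bay_back_edge","cover_nose","tab_pad"]:
        for m in mark_of(c,t): 
            p=w(im,*m["uv"]);print(c,t,np.round(m["uv"]),round(m["confidence"],2),None if p is None else p.round())
E
```

```text
top extractor [288. 194.] 0.86 [581. 113. 108.]
top bay_back_edge [286. 206.] 0.94 [533. 117. 134.]
top bay_back_edge [333. 171.] 0.51 [689. -56.   2.]
top cover_nose [255. 264.] 0.87 [343. 251.  -1.]
top cover_nose [230. 251.] 0.68 [394. 340.   8.]
top cover_nose [284. 242.] 0.63 [410. 129. 113.]
top tab_pad [185. 275.] 0.65 [311. 493.  44.]
top tab_pad [282. 235.] 0.59 [432. 137. 126.]
top tab_pad [229. 248.] 0.57 [406. 344.  14.]
top tab_pad [257. 267.] 0.53 [333. 241.  10.]
side extractor [290. 231.] 0.93 [508. 185. 121.]
side bay_back_edge [296. 218.] 0.56 [527. 141. 134.]
side cover_nose [318. 242.] 0.81 [418. 148. 114.]
side cover_nose [272. 309.] 0.69 [390. 351.   9.]
side cover_nose [309. 302.] 0.65 [338. 256.   3.]
side tab_pad [316. 237.] 0.51 [430. 144. 127.]
side tab_pad [272. 303.] 0.39 [405. 340.  11.]
```

View pics/top.png

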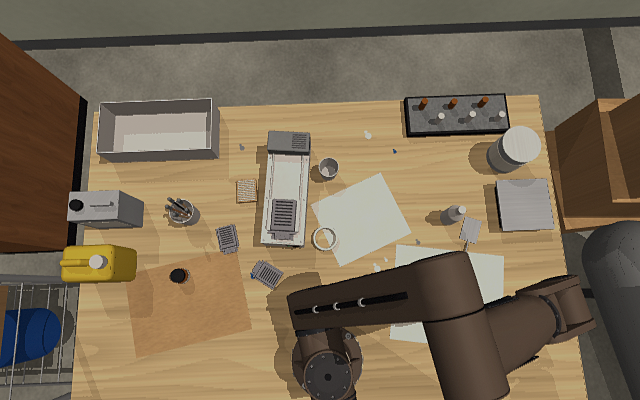

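View pics/side.png

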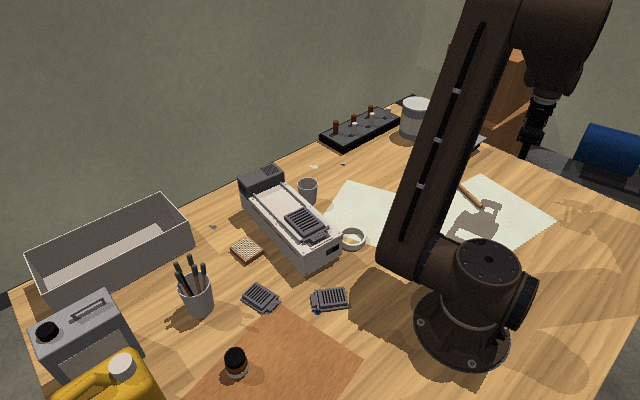

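The top view shows the extractor running from (282,245) at the front to (290,133) at the motor head. Three parts could be taken for the cover: the one seated on the extractor (284,218), a loose one at (228,238), and a loose one at (266,273). I choose the seated one. Next I'll fit the case pose and check it in a crop.

Run:
```python
from h import *
pts=[];
for c in ["top","side"]:
    im=np.load(f"{c}.npy",allow_pickle=True).item();P=cloud(im).reshape(-1,3)
    P=P[np.isfinite(P).all(1)]
    m=(P[:,2]>100)&(P[:,2]<175)&(P[:,0]>350)&(P[:,0]<850)&(P[:,1]>0)&(P[:,1]<250)
    Q=P[m]; r=cv2.minAreaRect(Q[:,:2].astype(np.float32)); print(c,len(Q),r)
    h=np.histogram(Q[:,2],bins=np.arange(100,176,3));print(h[0])
    H=Q[Q[:,2]>148];print("head",cv2.minAreaRect(H[:,:2].astype(np.float32)))
    B=Q[(Q[:,2]>128)&(Q[:,2]<142)];print("body",cv2.minAreaRect(B[:,:2].astype(np.float32)),B.mean(0))
im=cv2.imread("pics/top.png")[120:260,230:350];a=cv2.resize(im,None,fx=4,fy=4,interpolation=3)
b=cv2.resize(cv2.imread("pics/side.png")[155:290,225:385],None,fx=2.4,fy=2.4,interpolation=3)
o=np.zeros((600,800,3),np.uint8);a=a[:560,:];o[:560,:400]=a[:,40:440];o[:b.shape[0],400:400+b.shape[1]]=b[:,:400];cv2.imwrite("pics/crop1.png",o)
```

```text
top 4749 ((602.7908935546875, 120.6739501953125), (150.92974853515625, 401.42529296875), 84.44011688232422)
[ 43 256 731 859 510 167 114 160 178 150 244 287 156  34  13  27 117 259
 287 134  22   1   0   0   0]
head ((762.9113159179688, 105.13179016113281), (149.9398651123047, 76.11013793945312), 84.95115661621094)
body ((584.3720092773438, 109.54179382324219), (150.3092498779297, 335.22003173828125), 88.95027160644531) [515.97061292 128.19118513 133.6888049 ]
side 4499 ((604.5975952148438, 120.91290283203125), (155.38661193847656, 406.9562072753906), 84.54093933105469)
[ 70  65 165 992 822 176  95 144 266 195  98 379 288  55  26  38  38  68
 303 197  18   1   0   0   0]
head ((765.7009887695312, 105.76437377929688), (153.55491638183594, 83.7549819946289), 84.14928436279297)
body ((610.27783203125, 119.34782409667969), (147.0089111328125, 380.7436828613281), 86.16585540771484) [536.64939526 133.77314561 134.77828384]
```

View pics/crop1.png

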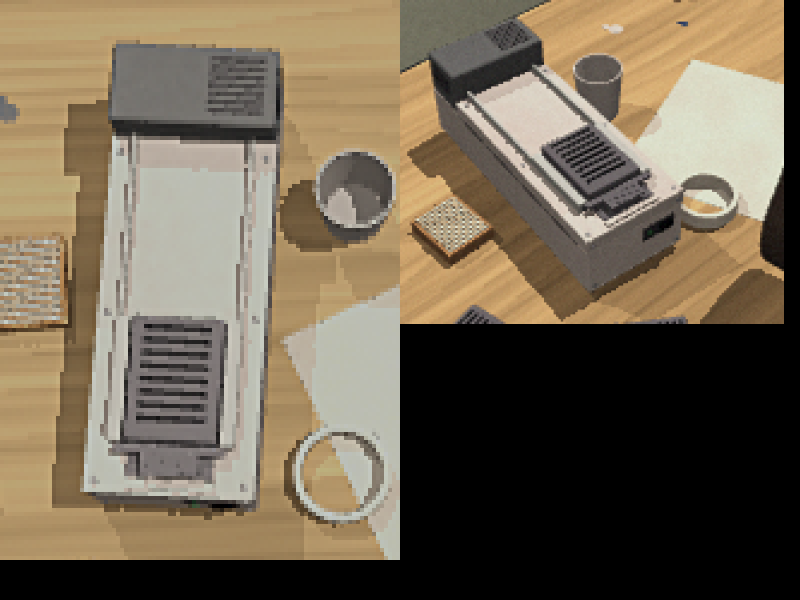

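The crop confirms the choice: the seated cover's grilled body is at crop (175,380) and its tab pad at (170,460), inside the rails. Next I'll compute the offsets in tool axes.

```bash
cat > off.py <<'E'
from h import *
from scipy.spatial.transform import Rotation as R
C=np.array([603.5,120.8]);yaw=-0.0970
def ext(x,y=0): 
    c,s=np.cos(yaw),np.sin(yaw);return C+[c*x-s*y,s*x+c*y]
def show(*targets):
    s=state();r=R.from_euler('xyz',s["tcp_rot"]);M=r.as_matrix()
    tx=np.arctan2(M[1,0],M[0,0]);d=(yaw-tx+np.pi/2)%np.pi-np.pi/2
    print(s["t"],np.round(s["eef_pos"],1),np.round(s["tcp_rot"],3),np.round(s["joints"],2),"f",np.round(s["ft_force"],1),"tool x yaw",round(tx,3),"roll needed",round(-d,3))
    q=np.array(s["eef_pos"])[:2]-C;c,sn=np.cos(yaw),np.sin(yaw);print("ext xy",np.round([c*q[0]+sn*q[1],-sn*q[0]+c*q[1]],1))
    for t in targets: print(t,np.round(M.T@(np.array(t)-s["eef_pos"]),1))
E
python3 -c "
from off import *
show([450,-330,235],[*ext(-171),235],[*ext(-171),135])"
```

```text
0.5 [ 189.4 -595.6  214.6] [3.142 0.    0.308] [-1.37  0.49  1.56 -0.    1.09 -0.11] f [-0.1  0.  -0.6] tool x yaw 0.308 roll needed 0.405
ext xy [-342.8 -753.1]
[450, -330, 235] [ 328.8 -174.2  -20.4]
[np.float64(433.3038389266705), np.float64(137.36100105371884), 235] [ 454.5 -624.6  -20.4]
[np.float64(433.3038389266705), np.float64(137.36100105371884), 135] [ 454.6 -624.6   79.6]
```

Emit:
step_arm([
  {"slide": [0.055,-0.028,-0.005],"roll": 0.08},
  {"slide": [0.11,-0.056,-0.01],"roll": 0.16},
  {"slide": [0.164,-0.085,-0.015],"roll": 0.24},
  {"slide": [0.219,-0.115,-0.02],"roll": 0.32},
  {"slide": [0.273,-0.144,-0.02],"roll": 0.405},
], fingers=0.15)

```text
t: 1.12
eef_pos: [407.2, -374.3, 235.3]
tcp_rot: [3.141, -0.001, -0.1]
ft_force: [1.0, -1.5, 0.5]
opening: 0.531
grip_force: 0.0
```

```bash
python3 -c "
from off import *
show([440,-150,235],[*ext(-171),235],[*ext(-171),135])"
```

```text
1.125 [ 407.2 -374.3  235.3] [ 3.141e+00 -1.000e-03 -1.000e-01] [-0.86  0.37  1.71  0.    1.06  0.81] f [ 1.  -1.5  0.5] tool x yaw -0.1 roll needed -0.003
ext xy [-147.4 -511.7]
[440, -150, 235] [ 1.020e+01 -2.264e+02  1.000e-01]
[np.float64(433.3038389266705), np.float64(137.36100105371884), 235] [-2.520e+01 -5.117e+02 -2.000e-01]
[np.float64(433.3038389266705), np.float64(137.36100105371884), 135] [ -25.3 -511.8   99.8]
```

Emit:
step_arm([
  {"slide": [0.02,-0.055,0]},
  {"slide": [0.03,-0.113,0]},
  {"slide": [0.03,-0.173,0]},
  {"slide": [0.03,-0.233,0]},
  {"slide": [0.03,-0.293,0]},
])

```text
invalid input at $.increments[0]: expected keys slide, roll
```

Emit:
step_arm([
  {"slide": [-0.01,-0.055,0]},
  {"slide": [-0.02,-0.11,0]},
  {"slide": [-0.04,-0.165,0.01]},
  {"slide": [-0.055,-0.216,0.02]},
  {"slide": [-0.055,-0.219,0.06],"roll": -0.003},
])

```text
invalid input at $.increments[0]: expected keys slide, roll
```

Run:
```python
from off import *
show([*ext(-171),135])
for c in ["wrist","side"]:
    im=imaging.read_camera(c);cv2.imwrite(f"pics/{c}2.png",im["color"][:,:,::-1])
    for t in ["cover_nose","tab_pad","bay_back_edge"]:
        for m in mark_of(c,t):
            p=w(im,*m["uv"]);print(c,t,np.round(m["uv"]),round(m["confidence"],2),None if p is None else p.round())
```

```text
1.125 [ 407.2 -374.3  235.3] [ 3.141e+00 -1.000e-03 -1.000e-01] [-0.86  0.37  1.71  0.    1.06  0.81] f [ 1.  -1.5  0.5] tool x yaw -0.1 roll needed -0.003
ext xy [-147.4 -511.7]
[np.float64(433.3038389266705), np.float64(137.36100105371884), 135] [ -25.3 -511.8   99.8]
wrist bay_back_edge [452. 196.] 0.63 [ 352. -525.    2.]
side cover_nose [273. 307.] 0.89 [392. 345.   8.]
side cover_nose [310. 301.] 0.72 [341. 252.   1.]
side cover_nose [317. 243.] 0.6 [419. 150. 113.]
side tab_pad [273. 304.] 0.68 [398. 342.  13.]
side tab_pad [318. 239.] 0.45 [424. 146. 122.]
side tab_pad [313. 299.] 0.43 [334. 244.  12.]
side bay_back_edge [296. 216.] 0.89 [533. 139. 137.]
```

View pics/wrist2.png

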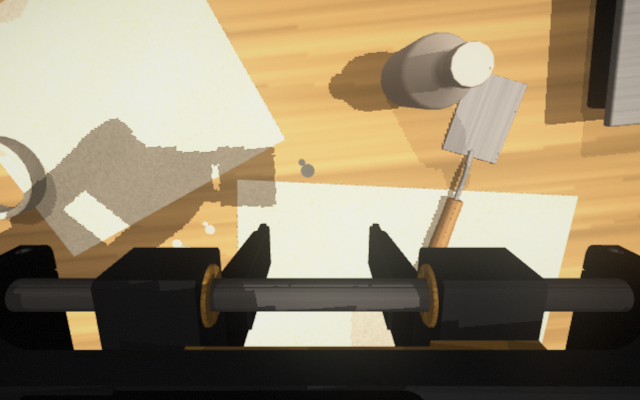

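The moves were refused because each row needs a roll, so the wrist view still shows the bottle (440,70) and the spatula. I'll resend them with roll.

Emit:
step_arm([
  {"slide": [0.02,-0.055,0],"roll": 0},
  {"slide": [0.03,-0.113,0],"roll": 0},
  {"slide": [0.03,-0.173,0],"roll": 0},
  {"slide": [0.03,-0.233,0],"roll": 0},
  {"slide": [0.03,-0.293,0],"roll": 0},
])

```text
t: 2.15
eef_pos: [464.0, -86.3, 234.7]
tcp_rot: [3.141, -0.0, -0.099]
ft_force: [1.1, -0.1, 0.5]
opening: 0.152
grip_force: 0.0
```

Emit:
step_arm([
  {"slide": [-0.01,-0.055,0],"roll": 0},
  {"slide": [-0.02,-0.11,0],"roll": 0},
  {"slide": [-0.04,-0.165,0.01],"roll": 0},
  {"slide": [-0.055,-0.216,0.02],"roll": 0},
  {"slide": [-0.055,-0.219,0.06],"roll": -0.003},
])

```text
t: 2.78
eef_pos: [431.3, 138.2, 175.4]
tcp_rot: [-3.14, -0.004, -0.092]
ft_force: [-0.0, -0.6, -0.8]
opening: 0.152
grip_force: 0.0
```

Run:
```python
from off import *
show([*ext(-171),135])
for c in ["wrist","side"]:
    im=imaging.read_camera(c);cv2.imwrite(f"pics/{c}3.png",im["color"][:,:,::-1]);np.save(f"{c}3.npy",im,allow_pickle=True)
    for t in ["cover_nose","tab_pad","bay_back_edge"]:
        for m in mark_of(c,t):
            p=w(im,*m["uv"]);print(c,t,np.round(m["uv"]),round(m["confidence"],2),None if p is None else p.round())
```

```text
2.775 [431.3 138.2 175.4] [-3.14  -0.004 -0.092] [0.16 0.3  2.01 0.   0.82 1.83] f [-0.  -0.6 -0.8] tool x yaw -0.092 roll needed 0.005
ext xy [-173.1    0.7]
[np.float64(433.3038389266705), np.float64(137.36100105371884), 135] [ 1.9  0.7 40.4]
wrist cover_nose [128. 234.] 0.9 [387. 339.   3.]
wrist cover_nose [320. 223.] 0.65 [424. 138. 127.]
wrist tab_pad [321. 208.] 0.76 [434. 137. 127.]
wrist tab_pad [117. 227.] 0.6 [397. 343.  13.]
side cover_nose [273. 307.] 0.96 [393. 344.   8.]
side cover_nose [318. 241.] 0.8 [421. 147. 118.]
side cover_nose [311. 303.] 0.74 [332. 256.   4.]
side cover_nose [315. 238.] 0.71 [431. 150. 127.]
side tab_pad [311. 300.] 0.65 [337. 250.   8.]
side tab_pad [269. 308.] 0.51 [398. 356.  10.]
side bay_back_edge [298. 219.] 0.57 [416. 219. 258.]
```

View pics/wrist3.png

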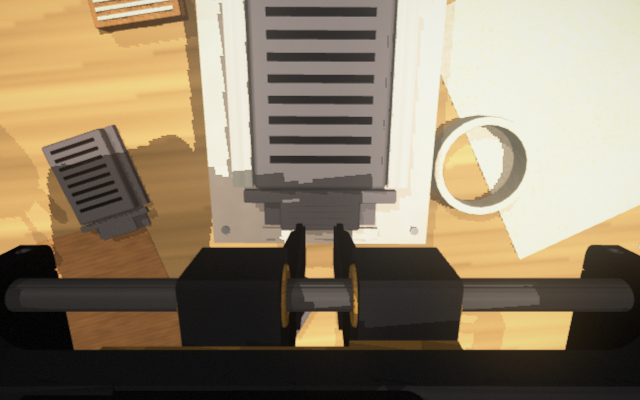

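The wrist view shows the tab pad centred at (321,208) with the body's front face at row 188. The fitted pose agrees, so I descend.

Emit:
step_arm([
  {"slide": [0.002,0.001,0.025],"roll": 0.005},
  {"slide": [0.002,0.001,0.04],"roll": 0.005},
  {"slide": [0.002,0.001,0.046],"roll": 0.005},
  {"slide": [0.002,0.001,0.046],"roll": 0.005},
])

```text
t: 3.68
eef_pos: [432.9, 134.9, 128.9]
tcp_rot: [3.142, -0.0, -0.1]
ft_force: [-0.4, -0.7, 1.2]
opening: 0.15
grip_force: 0.0
```

Emit:
step_arm([
  {"slide": [0,0,0.003],"roll": 0},
  {"slide": [0,0,0.006],"roll": 0},
  {"slide": [0,0,0.006],"roll": 0},
])

```text
t: 4.05
eef_pos: [433.0, 135.1, 122.8]
tcp_rot: [-3.142, -0.001, -0.099]
ft_force: [1.4, -0.8, 3.1]
opening: 0.151
grip_force: 1.7
```

```bash
python3 -c "
from off import *
show([*ext(-171),118])"
```

```text
4.05 [433.  135.1 122.8] [-3.142e+00 -1.000e-03 -9.900e-02] [ 0.16  0.39  2.07 -0.    0.68  1.83] f [ 1.4 -0.8  3.1] tool x yaw -0.099 roll needed -0.002
ext xy [-171.1   -2.2]
[np.float64(433.3038389266705), np.float64(137.36100105371884), 118] [ 0.1 -2.2  4.8]
```

Emit:
step_arm([
  {"slide": [0,0,0.0025],"roll": 0},
  {"slide": [0,0,0.0048],"roll": 0},
  {"slide": [0,0,0.0048],"roll": 0},
])

```text
t: 4.42
eef_pos: [433.0, 135.2, 117.8]
tcp_rot: [-3.141, -0.001, -0.099]
ft_force: [2.3, -0.7, 5.5]
opening: 0.149
grip_force: 2.8
```

Emit:
step_arm([
  {"slide": [0,0,0.001],"roll": 0},
  {"slide": [0,0,0.001],"roll": 0},
])

```text
t: 4.68
eef_pos: [433.0, 135.2, 117.4]
tcp_rot: [-3.141, -0.001, -0.099]
ft_force: [0.3, -0.9, 13.3]
opening: 0.149
grip_force: 6.9
```

The tab is at its stop (the force jumps at z 117.5). I'll back off half a millimetre and push.

Emit:
step_arm([
  {"slide": [0.003,0,-0.0006],"roll": 0},
  {"slide": [0.009,0,-0.0006],"roll": 0},
  {"slide": [0.016,0,-0.0006],"roll": 0},
  {"slide": [0.024,0,-0.0006],"roll": 0},
  {"slide": [0.03,0,-0.0006],"roll": 0},
])

```text
t: 5.3
eef_pos: [459.6, 132.2, 117.3]
tcp_rot: [3.141, 0.007, -0.099]
ft_force: [-16.0, 1.9, 18.3]
opening: 0.147
grip_force: 13.7
```

Run:
```python
from off import *
show([*ext(-15),118])
im=imaging.read_camera("wrist");cv2.imwrite("pics/w4.png",im["color"][:,:,::-1])
```

```text
5.3 [459.6 132.2 117.3] [ 3.141  0.007 -0.099] [0.14 0.43 2.01 0.   0.71 1.81] f [-16.    1.9  18.3] tool x yaw -0.099 roll needed -0.002
ext xy [-144.3   -2.6]
[np.float64(588.57051218655), np.float64(122.25271939067709), 118] [129.3  -2.8  -1.5]
```

View pics/w4.png

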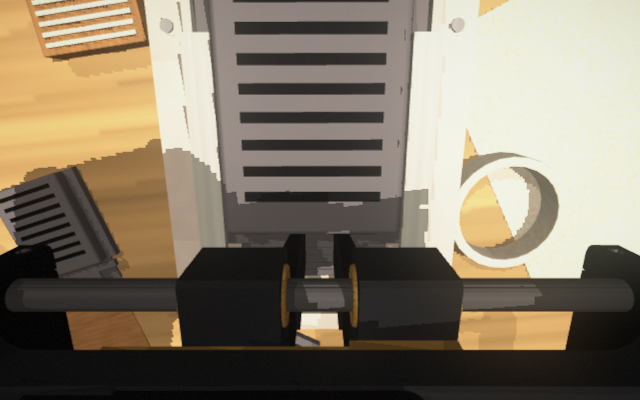

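The wrist view shows the fingers on the pad at the body's front face (row 235), with the shoulders now under the lips. I'll ease off the press while pushing on.

Emit:
step_arm([
  {"slide": [0.006,-0.001,-0.002],"roll": 0},
  {"slide": [0.016,-0.001,-0.004],"roll": 0},
  {"slide": [0.028,-0.001,-0.007],"roll": 0},
  {"slide": [0.04,-0.001,-0.009],"roll": 0},
  {"slide": [0.048,-0.001,-0.0105],"roll": 0},
])

```text
t: 5.98
eef_pos: [509.1, 128.3, 126.8]
tcp_rot: [3.141, 0.004, -0.099]
ft_force: [-5.3, 0.5, -4.9]
opening: 0.148
grip_force: 2.7
```

Run:
```python
from off import *
show([*ext(-15),128])
```

```text
5.975 [509.1 128.3 126.8] [ 3.141  0.004 -0.099] [0.12 0.47 1.9  0.   0.79 1.79] f [-5.3  0.5 -4.9] tool x yaw -0.099 roll needed -0.002
ext xy [-94.7  -1.7]
[np.float64(588.57051218655), np.float64(122.25271939067709), 128] [79.6 -1.8 -1.6]
```

Emit:
step_arm([
  {"slide": [0.01,0,0],"roll": 0},
  {"slide": [0.022,0,0],"roll": 0},
  {"slide": [0.034,0,0],"roll": 0},
  {"slide": [0.045,0,0],"roll": 0},
  {"slide": [0.052,0,0],"roll": 0},
])

```text
t: 6.6
eef_pos: [561.3, 123.2, 127.1]
tcp_rot: [3.141, 0.003, -0.099]
ft_force: [-1.3, 0.0, -1.3]
opening: 0.151
grip_force: 0.5
```

Emit:
step_arm([
  {"slide": [0.006,0,0],"roll": 0},
  {"slide": [0.014,0,0],"roll": 0},
  {"slide": [0.021,0,0],"roll": 0},
  {"slide": [0.026,0,0],"roll": 0},
  {"slide": [0.026,0,0],"roll": 0},
])

```text
t: 7.22
eef_pos: [588.5, 120.6, 128.0]
tcp_rot: [-3.142, -0.001, -0.099]
ft_force: [0.0, -0.8, -0.0]
opening: 0.149
grip_force: 0.0
```

Run:
```python
from off import *
show([*ext(-15),128])
im=imaging.read_camera("wrist");cv2.imwrite("pics/w5.png",im["color"][:,:,::-1])
```

```text
7.225 [588.5 120.6 128. ] [-3.142e+00 -1.000e-03 -9.900e-02] [ 0.09  0.55  1.71 -0.    0.88  1.76] f [ 0.  -0.8 -0. ] tool x yaw -0.099 roll needed -0.002
ext xy [-14.9  -1.6]
[np.float64(588.57051218655), np.float64(122.25271939067709), 128] [-0.1 -1.6 -0. ]
```

View pics/w5.png

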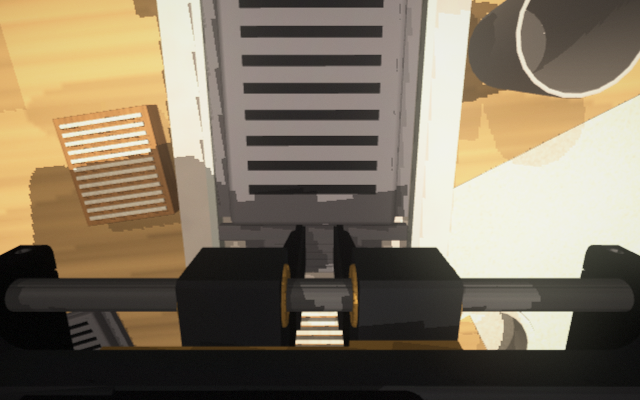

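The wrist view shows the body's face at row 222, the shoulders out of the rails at row 235 and the open filter between the fingers at (320,330). I'll back off, rise and verify.

Emit:
step_arm([
  {"slide": [-0.003,0,-0.002],"roll": 0},
  {"slide": [-0.004,0,-0.03],"roll": 0},
  {"slide": [-0.03,0,-0.08],"roll": 0},
  {"slide": [-0.08,0,-0.12],"roll": 0},
  {"slide": [-0.12,0,-0.13],"roll": 0},
])

```text
t: 7.9
eef_pos: [467.4, 132.8, 260.3]
tcp_rot: [-3.141, -0.004, -0.099]
ft_force: [-0.5, 0.4, 0.3]
opening: 0.149
grip_force: 0.0
```

Run:
```python
from off import *
show()
c,s=np.cos(yaw),np.sin(yaw)
pics=[]
for n in ["wrist","side","top"]:
    im=imaging.read_camera(n)
    if n!="top": pics.append(im["color"][:,:,::-1])
    for t in ["cover_nose","tab_pad","bay_back_edge"]:
        for m in mark_of(n,t):
            p=w(im,*m["uv"],z={"cover_nose":110,"tab_pad":125.5,"bay_back_edge":110}[t])
            q=p[:2]-C;print(n,t,round(m["confidence"],2),np.round(m["uv"]),"ext",np.round([c*q[0]+s*q[1],-s*q[0]+c*q[1]]))
    if n!="top":
        P=cloud(im).reshape(-1,3);P=P[np.isfinite(P).all(1)];q=P[:,:2]-C
        ex=c*q[:,0]+s*q[:,1];ey=-s*q[:,0]+c*q[:,1]
        g=(abs(ey)<20)
        for x in range(-120,120,10):
            k=g&(ex>=x)&(ex<x+10)&(P[:,2]<160)
            if k.sum()>3: print(x+5,np.round(np.median(P[k,2]),1),end="; ")
        print()
a=cv2.resize(pics[1][150:290,220:400],(540,420));cv2.imwrite("pics/fin.png",np.vstack([cv2.resize(pics[0],(540,180+0))[:180],a]))
```

```text
7.9 [467.4 132.8 260.3] [-3.141 -0.004 -0.099] [ 0.14  0.24  1.83 -0.    1.07  1.81] f [-0.5  0.4  0.3] tool x yaw -0.099 roll needed -0.002
ext xy [-136.6   -1.3]
wrist cover_nose 0.74 [166. 238.] ext [-195.  146.]
wrist cover_nose 0.56 [317.  61.] ext [-35.   1.]
wrist tab_pad 0.79 [159. 232.] ext [-183.  145.]
wrist tab_pad 0.57 [316.  40.] ext [-20.   1.]
wrist bay_back_edge 0.84 [317.  86.] ext [-55.   1.]
wrist bay_back_edge 0.66 [176.  36.] ext [-15. 118.]
-115 99.7; -105 102.3; -95 99.8; -85 101.9; -75 99.7; -65 102.2; -55 110.4; -45 111.1; -35 113.5; -25 126.8; -15 126.7; -5 128.3; 5 135.0; 
side cover_nose 0.86 [275. 307.] ext [-297.  228.]
side cover_nose 0.82 [311. 302.] ext [-342.  147.]
side cover_nose 0.75 [292. 214.] ext [-33.   2.]
side tab_pad 0.69 [274. 304.] ext [-299.  231.]
side tab_pad 0.49 [287. 210.] ext [-22.  12.]
side tab_pad 0.41 [311. 297.] ext [-338.  143.]
side bay_back_edge 0.61 [296. 217.] ext [-53.  -3.]
-115 102.7; -105 102.1; -95 101.7; -85 102.4; -75 101.9; -65 102.5; -55 105.4; -45 112.0; -35 113.7; -25 125.4; -15 126.9; -5 129.2; 5 135.7; 15 136.8; 25 137.0; 35 136.3; 45 136.8; 55 135.9; 65 135.9; 75 136.2; 85 135.2; 95 135.5; 105 135.5; 
top cover_nose 0.79 [285. 198.] ext [-39.  -2.]
top cover_nose 0.56 [228. 253.] ext [-244.  182.]
top tab_pad 0.39 [229. 250.] ext [-235.  175.]
top bay_back_edge 0.92 [287. 204.] ext [-59. -10.]
```

View pics/fin.png

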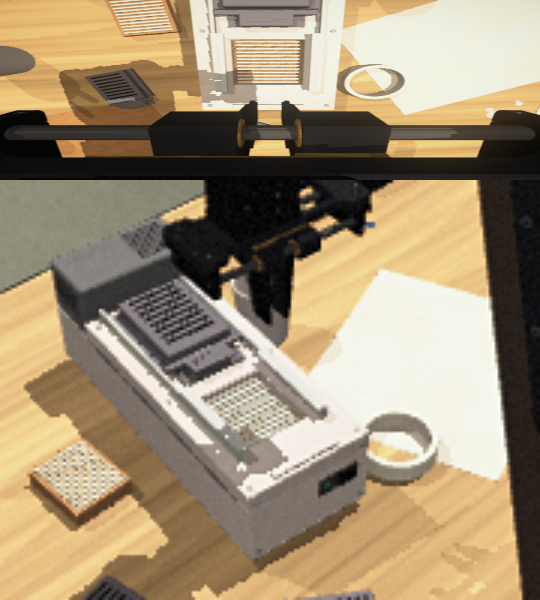

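The pictures show the whole filter open (265,60 and 250,410) and the cover flat on the deck. Its nose is at extractor x of about -35 mm, the tab is up (126.8 mm), and the arm is clear.

```bash
python3 -c "
from cell import env
print(env.job_done())"
```

```text
the job is handed in; nothing more can be done
None
```

The job is handed in (no verdict came back): the filter bay is fully open, the cover lies flat on the deck with its nose about 20 mm behind the bay's back edge and its tab up, and the arm touched no bystander.

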